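# Slide the pack of sanding boards off the chest into its drawer and shut it

## Robot

A 6-joint arm with a two-finger parallel gripper is mounted at the origin on a cart in front of the work surface, level with it; the furniture and walls round the work are solid. World frame = base frame: x ahead of the robot, y to its left, z up, the work surface at z = 0. Lengths are in m, angles in rad, forces in N, time in s.
With the tool pointing down it reaches from about 0.35 to 0.85 m from the base axis. Payload 8.1 kg.
Tool frame: the origin (TCP) lies midway between the tips of the shut fingers; the grasp point (between the pads) lies 19 mm behind it; z points along the fingers, y is the direction in which the jaws open and shut (so a half turn about z gives the same grasp; the last joint's range is limited). The gripper opens to 85 mm and grips with 20 to 120 N. Pads are 22 mm wide; open, the fingers measure 114 mm over their backs; the gripper's body (76 mm by 85 mm) begins 54 mm behind the grasp point. The pads swing forward as they close: fully open they stand 13 mm farther back than shut.
Start: joints at [-1.249, 0.13, 1.488, -0, 1.523, -0.085], TCP at [0.237, -0.551, 0.231] pointing down, gripper open.
Joint ranges: [-2.96, 2.96], [-0.89, 2.26], [0.02, 2.5], [-1.34, 4.48], [0, 2.73], [-2.66, 2.66]. Speed limits (rad/s): [2.39, 2.39, 2.79, 3.14, 3.14, 3.14].

## Interface

Orientations are given as a unit quaternion [x, y, z, w].
In Python, from plant import manip gives the robot as it stands.
- The arm moves only by the tool servo_tool, never from a script. Its argument "commands" is a list of rows, each an object with "offset": the shift along the world's x, y, z in units of 30 mm (1.0 is 30 mm), a list of three; "spin": the turn about the world's z in units of 6 degrees (1.0 is 6 degrees). In form: [{"offset": [dx, dy, dz], "spin": spin}, ...]. A call has 1 to 10 rows; each row is the pose to reach, as a shift and turn from the pose measured when the call began; what a row does not reach only later rows make up. A row lasts 1/12 s, in which the tool goes at most 41.7 mm and 7.16 degrees, less where a joint would pass 70% of its speed; a pose out of reach is approached as far as the arm can. A call with a gripper value outside its range is refused whole. "hand" is the closure, from 0 (fully open) to 1 (shut), set as the call begins (left out, the last holds). The fingers move at their own pace and stop on an object; the grip force is fixed at half the most. Time passes only in rows, so rows that repeat a pose let the fingers close. It gives the time, the measured TCP pose, the force and the opening at its end, in the units of the state.
- manip.read_state(): the state, without advancing time (a new reading comes with each control period).
- manip.read_camera(name): name is "scene" or "top" or "wrist"; returns a dict with "image" (480x640x3 uint8, red, green, blue), "depth" (480x640 float32, m along the optical axis (not along the pixel's ray), 0 where there is no reading), "fx", "fy", "cx", "cy" (pixels), "dist_coeffs" ([k1, k2, p1, p2, k3] as OpenCV has them; the pictures are not rectified), "eye" and "orientation" of the camera in the world. Camera axes: x right, y down, z forward; pixel columns grow to the right and rows downward; lengths in m; the calibration is good to about 2 mm. A picture is of the moment at which its call begins.
- manip.close_job(): hands the job in, once; it reports no verdict.
The state is a dict: "time": time; "joint_positions": joint angles; "dq": joint speeds; "joint_torque": joint torques, N m; "eef_pos": TCP position; "ee_rot": TCP orientation; "wrist_force": force on the tool from outside, world axes, zero at the start; "wrist_torque": the same for the moment, N m; "grip_width": opening from 0.0 (shut) to 1.0 (fully open).
Only numpy, scipy, OpenCV 4.12 (cv2) and the standard library are available. Lean on these libraries where they do the work, as an engineer would, in place of code of your own. Each camera call takes 0.05 s, during which the arm holds its last target. There are 200 camera calls.

## Task

Put the pack of sanding boards away: pull the top drawer of the low chest right out, slide the pack (too wide to pick up) off the open front edge of the chest's top so that it drops into the drawer and lies flat on its floor, then push the drawer fully home. Leave the lower drawer shut and everything else on the bench where it is.

Things in the scene. Friction and masses are not known exactly. Their poses are not given: they have to be found in the camera images.
- sanding_chest: fixed wooden chest, 205 deep (its x) x 220 wide (its y) x 122 mm high, two shallow drawers one above the other. Origin: centre of its underside. The drawers slide out to its own -x (toward the robot's left). Its top is flat, 122 mm up, with a rail 10 mm wide and 10 mm high along each side (200 mm between the rails), open at the front and the back.
- top_drawer (a joint): how far the top drawer is out, m: 0 = shut flush, 0.16 = right out against its stop. It stands ajar at the start. Slides stiffly (about 2 N) and stays where left.
- top_drawer_handle (a point): middle of the top drawer's bar handle, 90 mm above the bench: a steel bar 9 mm thick, 100 mm long along the chest's y, its axis 36 mm in front of the drawer's front, 27 mm free behind it. The drawer's front is 45 mm high (64 to 109 mm above the bench) and 18 mm thick. Moves with the drawer; axes as the chest's.
- top_drawer_floor (a point): centre of the top drawer's inner floor, 69 mm above the bench. The drawer's inside is 168 mm (x) x 186 mm (y) and 35 mm deep; right out, 142 mm of its length lie open in front of the chest's top. Moves with the drawer; axes as the chest's.
- lower_drawer (a joint): how far the lower drawer is out, m: shut (0) and to be left so.
- sanding_stack: pack of brown sanding boards in one rigid piece, 160 (its x) x 123 (its y) x 24 mm, 0.18 kg, lying on the chest's top, its 160 mm side roughly along the chest's front edge. Origin: centre of its underside.
- screw_box: small carton of screws 50 x 70 x 42 mm on the bench in front of the chest, below the top drawer's path. Leave it. Origin: centre of its underside.
- tape_measure_b: tape measure 35 x 73 x 55 mm on the bench in front of the chest, below the top drawer's path. Leave it. Origin: under its middle.
- bit_case: flat drill bit case 48 x 95 x 31 mm, further from the robot than the tape measure. Leave it. Origin: centre of its underside.
- masking_tape: roll of tape 104 mm across, 25 mm high, lying left of the rip fence. Leave it. Origin: centre of its underside.
- jar_red: screw-lid jar 104 mm across, 148 mm high, well left of the rip fence. Leave it. Origin: centre of its underside.
- glue_bottle: glue bottle 64 mm across, 192 mm high, at the front left. Leave it. Origin: centre of its underside.
- chisel: bevel chisel 233 mm long, handle 30 mm thick, lying left of the rip fence, beside the saw blade. Leave it. Origin: under its middle.

How it is judged:
On the way, in this order (a step that is already met when the one before it is completed fails the run):
1. the top drawer is pulled right out (at least 140 of its 160 mm) (value of joint top_drawer above 0.14 m), for 0.1 s.
2. the pack lies flat on the floor of the top drawer while it is still well out (at least 100 mm) (z of sanding_stack in the frame of top_drawer_floor between -0.008 and 0.008 m and angle between sanding_stack's own z axis and vertical below 0.1 rad and x of sanding_stack in the frame of top_drawer_floor between -0.04 and 0.04 m and y of sanding_stack in the frame of top_drawer_floor between -0.03 and 0.03 m and value of joint top_drawer above 0.1 m), for 0.2 s.
At the end, for the whole second after the job is handed in: The top drawer is shut (within 6 mm of flush) with the pack at rest inside it, flat on its floor (underside within 8 mm of the floor, tilted less than 0.1 rad); the lower drawer is still shut (within 10 mm) (z of sanding_stack in the frame of top_drawer_floor between -0.008 and 0.008 m and angle between sanding_stack's own z axis and vertical below 0.1 rad and x of sanding_stack in the frame of top_drawer_floor between -0.04 and 0.04 m and y of sanding_stack in the frame of top_drawer_floor between -0.03 and 0.03 m and value of joint top_drawer below 0.006 m and value of joint lower_drawer below 0.01 m and linear speed of sanding_stack below 0.02 m/s); the robot touches nothing.
It fails at once if one of the other loose things (screw carton, tape measure, bit case, tape roll, jar, glue bottle, chisel) is moved more than 30 mm or knocked over (distance of any of screw_box, tape_measure_b, bit_case, masking_tape, jar_red, glue_bottle, chisel from where it was at the start of the episode above 0.03 m or angle between any of screw_box, tape_measure_b, bit_case, masking_tape, jar_red, glue_bottle, chisel's own z axis and vertical above 0.5 rad).
It also fails if it takes over 59 s, if anything falls off the work surface, if the arm or the gripper's body presses on something with over 40 N, if the wrist force passes 120 N, or if a joint passes its speed limit or range.

## Working session

There is one attempt and no reset: what is moved stays moved. The work goes in short steps, Python scripts to look and compute and a tool call to move; the robot and the scene stay as the last step left them, time stands still between calls to the robot, and variables do not carry over. Pictures are saved under pics/ and viewed, about 8 in all and at most 12, crops included, and the job is handed in when it is done.

Besides the shell and the picture viewer there is one more tool, called after ">>>" as name([rows], argument=value, ...), one row to a line, values as JSON. servo_tool: Moves the arm, as the interface text tells. Its arguments: {"type":"object","properties":{"commands":{"type":"array"},"hand":{"type":"number"}},"required":["commands"]}

```bash
mkdir -p pics
cat > h.py <<'E'
import numpy as np, cv2
from scipy.spatial.transform import Rotation as R
from plant import manip
def cam(n,f=None):
    c=manip.read_camera(n)
    if f: cv2.imwrite('pics/'+f,c['image'][:,:,::-1])
    return c
def cloud(c):
    K=np.array([[c['fx'],0,c['cx']],[0,c['fy'],c['cy']],[0,0,1]])
    v,u=np.mgrid[:480,:640]
    p=cv2.undistortPoints(np.stack([u,v],-1).reshape(-1,1,2).astype(np.float64),K,np.array(c['dist_coeffs'],float)).reshape(480,640,2)
    d=c['depth'].astype(float)
    P=np.dstack([p*d[...,None],d])
    W=P@R.from_quat(c['orientation']).as_matrix().T+np.array(c['eye'])
    W[d==0]=np.nan
    return W
E
python3 - <<'E'
from h import *
s=manip.read_state(); print(s)
for n in('scene','top'):
    c=cam(n,n+'0.png'); W=cloud(c); np.save(n+'0.npy',W); print(n,c['eye'],c['orientation'])
E
```

```text
{'time': 0.0, 'joint_positions': array([-1.24940738e+00,  1.31152076e-01,  1.48929627e+00, -5.23812842e-06,
        1.52297901e+00, -8.54191546e-02]), 'dq': array([ 0.00052693, -0.0011397 ,  0.00050308,  0.00133856,  0.00046916,
       -0.00028653]), 'joint_torque': array([-4.23030560e-04, -5.69397461e+01, -5.00561428e+01, -4.51461146e-04,
        1.49237219e-02,  2.33765485e-05]), 'eef_pos': array([ 0.23724222, -0.55050706,  0.23024052]), 'ee_rot': array([ 9.79384183e-01,  2.02004408e-01, -1.10580397e-04, -9.10665541e-04]), 'wrist_force': array([0.08663212, 0.85259032, 0.29496176]), 'wrist_torque': array([-0.04136687,  0.01565889, -0.03817474]), 'grip_width': 0.9992413049298168}
scene [1.26368942 0.04508027 0.73885692] [ 0.63016721  0.65321486 -0.29643348 -0.29719827]
top [0.12732373 0.07505167 1.54454525] [-0.65237252  0.74632987 -0.10053819  0.08540428]
```

View pics/scene0.png

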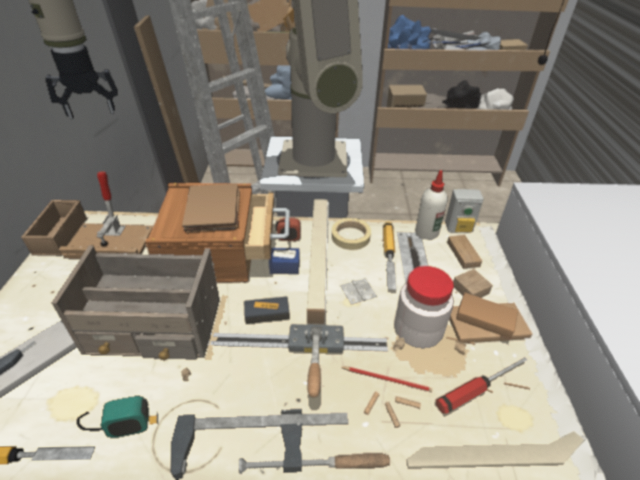

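View pics/top0.png

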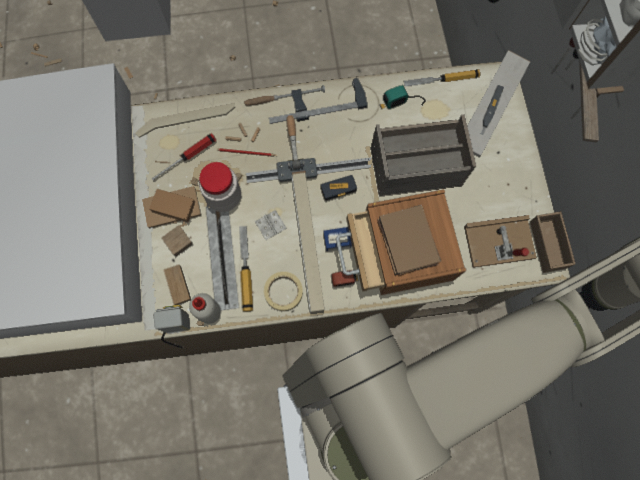

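The scene view shows the chest at (200,225), the pack on it at (212,205), and the ajar drawer at (262,225) with its handle at (283,220). In the top view these are the chest (415,240), the pack (408,240) and the handle (345,255). The screw carton and tape measure lie under the handle.

Run:
```python
from h import *
W=np.load('top0.npy'); S=np.load('scene0.npy')
for n,w,(r0,r1,c0,c1) in(('top',W,(170,310,320,480)),('scene',S,(170,290,130,300))):
    p=w[r0:r1,c0:c1].reshape(-1,3); p=p[~np.isnan(p[:,0])]
    print(n,np.histogram(p[:,2],bins=np.arange(-.01,.17,.006)))
    for nm,lo,hi in(('pack',.142,.152),('rail',.128,.137),('top',.118,.126),('drw',.104,.114),('bar',.088,.098),('floor',.064,.074)):
        q=p[(p[:,2]>lo)&(p[:,2]<hi)]
        if len(q)<8: continue
        print(nm,len(q),q.mean(0).round(4),[ (np.array(a).round(4).tolist()) for a in cv2.minAreaRect((q[:,:2]).astype(np.float32)*1000)], q.min(0).round(3),q.max(0).round(3))
for v,u in((240,408),(255,345),(240,370),(236,338),(278,343),(187,340)): print((u,v),W[v,u].round(3))
# mask image rows for handle
```

```text
top (array([ 467, 3882, 3561,  559,  364,  323,  414,  415,  350,  299,  228,
        185,  398,  744,  301,  243,  192,  289,  270,  412,  348, 1091,
       2093,  776,  548,  910, 1685,  201,   11,    0]), array([-0.01 , -0.004,  0.002,  0.008,  0.014,  0.02 ,  0.026,  0.032,
        0.038,  0.044,  0.05 ,  0.056,  0.062,  0.068,  0.074,  0.08 ,
        0.086,  0.092,  0.098,  0.104,  0.11 ,  0.116,  0.122,  0.128,
        0.134,  0.14 ,  0.146,  0.152,  0.158,  0.164,  0.17 ]))
pack 2439 [ 0.4616 -0.2178  0.1473] [[504.2082, -221.3276], [144.3315, 283.424], 84.8403] [ 0.36  -0.305  0.142] [ 0.65  -0.149  0.152]
rail 1109 [ 0.4939 -0.2438  0.1322] [[491.7807, -259.6009], [272.3748, 306.6393], 82.971] [ 0.351 -0.413  0.128] [ 0.656 -0.131  0.137]
top 2546 [ 0.4761 -0.2527  0.1226] [[492.5652, -243.1547], [327.7392, 299.5284], 85.1275] [ 0.351 -0.419  0.118] [ 0.648 -0.08   0.126]
drw 655 [ 0.4752 -0.1387  0.109 ] [[496.5688, -227.5404], [350.9341, 313.151], 81.9878] [ 0.354 -0.423  0.104] [ 0.661 -0.044  0.114]
bar 423 [ 0.5011 -0.1537  0.0934] [[502.8636, -216.9304], [340.6673, 338
[... 1001 characters left out ...]
9, -237.4861], [215.6137, 352.9596], 89.7231] [ 0.352 -0.346  0.118] [ 0.705 -0.13   0.126]
drw 1097 [ 0.5457 -0.181   0.109 ] [[536.586, -172.455], [186.8264, 379.6784], 50.2668] [ 0.357 -0.349  0.104] [ 0.7   -0.078  0.114]
bar 873 [ 0.55   -0.1775  0.0935] [[536.2293, -176.5713], [178.4531, 382.769], 49.1265] [ 0.359 -0.354  0.088] [ 0.68  -0.041  0.098]
floor 845 [ 0.4732 -0.1304  0.0705] [[516.3937, -128.0193], [116.5494, 303.8024], 76.2637] [ 0.363 -0.202  0.064] [ 0.659 -0.078  0.074]
(408, 240) [ 0.458 -0.213  0.148]
(345, 255) [ 0.473 -0.066  0.007]
(370, 240) [ 0.489 -0.13   0.072]
(338, 236) [ 0.506 -0.048  0.09 ]
(343, 278) [ 0.402 -0.047  0.054]
(340, 187) [ 0.658 -0.078  0.032]
```

Run:
```python
from h import *
for n,box in(('top',(170,310,320,480)),('scene',(170,290,130,300))):
    w=np.load(n+'0.npy'); m0=np.zeros((480,640),bool); r0,r1,c0,c1=box; m0[r0:r1,c0:c1]=1
    for nm,lo,hi in(('pack',.1425,.153),('top+rail+pack',.118,.153),('floor',.064,.076),('bar',.086,.1)):
        m=(m0&(w[...,2]>lo)&(w[...,2]<hi)).astype(np.uint8)
        if nm!='bar': m=cv2.morphologyEx(m,cv2.MORPH_OPEN,np.ones((3,3)))
        k,l,st,_=cv2.connectedComponentsWithStats(m)
        for i in np.argsort(-st[1:,4])[:3]+1:
            if st[i,4]<25: continue
            q=w[l==i]; r=cv2.minAreaRect(q[:,:2].astype(np.float32)*1000)
            print(n,nm,st[i].tolist(),q.mean(0).round(3),np.array(r[0]).round(1),np.array(r[1]).round(1),round(r[2],1))
# ortho map, 1mm/px: col = -y dir? img row=x decreasing upward
w=np.concatenate([np.load(n+'0.npy').reshape(-1,3) for n in('top','scene')])
im=np.zeros((370,440,3),np.uint8)
src=np.concatenate([cv2.imread(f'pics/{n}0.png').reshape(-1,3) for n in('top','scene')])
ok=(w[:,0]>.33)&(w[:,0]<.7)&(w[:,1]>-.43)&(w[:,1]<.01)&(w[:,2]>-.02)&(w[:,2]<.17)
w,src=w[ok],src[ok]; o=np.argsort(w[:,2]); w,src=w[o],src[o]
r=((.7-w[:,0])*1000).astype(int).clip(0,369); c=((.01-w[:,1])*1000).astype(int).clip(0,439)
hm=cv2.applyColorMap((w[:,2]/.15*255).clip(0,255).astype(np.uint8).reshape(-1,1),cv2.COLORMAP_JET).reshape(-1,3)
for a,b in zip(range(0,2),range(0,2)):pass
for dr in(0,1):
  for dc in(0,1): im[(r+dr).clip(0,369),(c+dc).clip(0,439)]=hm
im=cv2.resize(im,None,fx=1.6,fy=1.6,interpolation=0)
for k in range(0,370,50): cv2.putText(im,f'{.7-k/1000:.2f}',(0,int(k*1.6)+8),0,.35,(255,255,255))
for k in range(10,440,50): cv2.putText(im,f'{.01-k/1000:.2f}',(int(k*1.6),590-4),0,.35,(255,255,255)); 
cv2.imwrite('pics/ortho.png',im)
```

```text
top pack [381, 207, 58, 66, 2092] [ 0.461 -0.218  0.148] [ 461.3 -217.8] [153.5 114. ] 7.6
top top+rail+pack [367, 190, 99, 98, 6467] [ 0.464 -0.235  0.134] [ 467.9 -238.5] [222.3 205.8] 3.7
top top+rail+pack [382, 170, 67, 13, 381] [ 0.629 -0.264  0.133] [ 630.  -267.3] [172.4  24. ] 85.9
top top+rail+pack [450, 170, 14, 4, 48] [ 0.628 -0.376  0.13 ] [ 628.2 -377.1] [39.   6.4] 88.3
top floor [359, 229, 25, 56, 656] [ 0.447 -0.124  0.07 ] [ 447.3 -124.9] [148.2  39. ] 3.1
top floor [361, 217, 9, 11, 76] [ 0.541 -0.123  0.07 ] [ 539.5 -125.1] [21.5 30. ] 80.9
top floor [355, 218, 5, 6, 27] [ 0.546 -0.106  0.071] [ 545.7 -104.9] [11.1 14. ] 82.1
top bar [336, 229, 24, 47, 218] [ 0.456 -0.055  0.094] [457.8 -61.8] [121.5  41.2] 3.6
top bar [419, 174, 52, 8, 90] [ 0.627 -0.352  0.093] [ 626.8 -352.6] [  4.9 139.4] 1.0
top bar [388, 182, 18, 5, 29] [ 0.626 -0.223  0.093] [ 625.7 -222.2] [ 4.1 45.5] 0.7
scene pack [182, 184, 55, 43, 2007] [ 0.468 -0.217  0.148] [ 461.6 -218. ] [157.2 113. ] 8.4
scene top+rail+pack [145, 183, 107, 64, 5591] [ 0.488 -0.234  0.134] [ 468.3 -238.8] [224.7 205.8] 3.5
scene top+rail+pack [130, 254, 72, 11, 639] [ 0.634 -0.274  0.13 ] [ 631.5 -273.7] [144.2  13.9] 89.6
scene top+rail+pack [198, 255, 14, 35, 216] [ 0.677 -0.183  0.137] [ 678.2 -182.6] [100.8   2. ] 0.2
scene floor [244, 205, 21, 39, 631] [ 0.439 -0.127  0.071] [ 438.  -127.3] [149.6  40.3] 3.6
scene floor [213, 255, 51, 9, 189] [ 0.567 -0.145  0.07 ] [ 568.2 -144.5] [ 17.2 110. ] 14.8
scene bar [130, 269, 68, 7, 319] [ 0.635 -0.286  0.093] [ 635.4 -285.6] [  6.3 141.2] 0.2
scene bar [211, 244, 59, 13, 289] [ 0.565 -0.137  0.093] [ 566.2 -137.5] [ 16.  127.5] 13.6
scene bar [270, 208, 19, 32, 217] [ 0.459 -0.058  0.094] [459.5 -62.4] [111.4  40.6] 3.7
```

View pics/ortho.png

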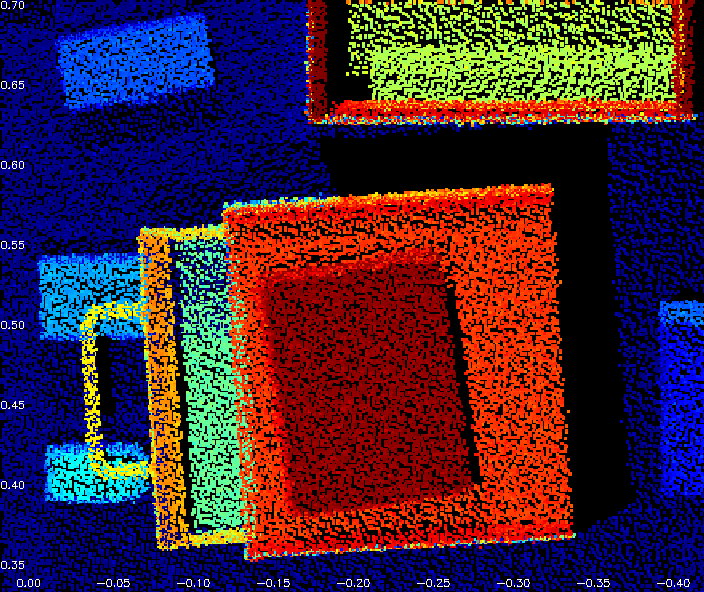

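The height map shows the chest front edge running from (0.575,-0.118) to (0.355,-0.132), so the chest is yawed 3.6° and its front faces +y. The handle bar is near (0.46,-0.047), with the carton and tape measure below it. I'll refine the bar position next and approach at height.

Run:
```python
from h import *
for n in('top','scene'):
    w=np.load(n+'0.npy').reshape(-1,3)
    q=w[(w[:,2]>.084)&(w[:,2]<.1)&(w[:,0]>.425)&(w[:,0]<.495)&(w[:,1]>-.065)&(w[:,1]<-.025)]
    print(n,len(q),np.median(q,0).round(4),np.polyfit(q[:,0]-.46,q[:,1],1).round(4))
    e=w[(w[:,2]>.084)&(w[:,2]<.1)&(w[:,0]>.38)&(w[:,0]<.54)&(w[:,1]>-.056)&(w[:,1]<-.025)]; print(e[:,0].min(),e[:,0].max())
```

```text
top 86 [ 0.4596 -0.0455  0.0951] [ 0.0549 -0.0455]
0.40183996655719234 0.5091877136153721
scene 71 [ 0.4605 -0.046   0.0949] [ 0.0636 -0.0461]
0.4051739414952956 0.5107103736958025
```

>>> servo_tool([
  {"offset": [7.4,16.8,0],"spin": -3.3},
  {"offset": [7.4,16.8,0],"spin": -3.3},
  {"offset": [7.4,16.8,0],"spin": -3.3},
  {"offset": [7.4,16.8,0],"spin": -3.3},
  {"offset": [7.4,16.8,0],"spin": -3.3},
  {"offset": [7.4,16.8,0],"spin": -3.3},
  {"offset": [7.4,16.8,0],"spin": -3.3},
  {"offset": [7.4,16.8,0],"spin": -3.3},
  {"offset": [7.4,16.8,0],"spin": -3.3},
  {"offset": [7.4,16.8,0],"spin": -3.3},
], hand=0.72)

```text
time: 0.93
eef_pos: [0.4052, -0.1676, 0.2304]
ee_rot: [1.0, 0.03, 0.0, -0.001]
wrist_force: [0.8, -1.1, -0.7]
grip_width: 0.277
```

>>> servo_tool([
  {"offset": [1.8,4.05,0],"spin": 0},
  {"offset": [1.8,4.05,0],"spin": 0},
  {"offset": [1.8,4.05,0],"spin": 0},
  {"offset": [1.8,4.05,0],"spin": 0},
  {"offset": [1.8,4.05,-2],"spin": 0},
  {"offset": [1.8,4.05,-3],"spin": 0},
  {"offset": [1.8,4.05,-3],"spin": 0},
])

```text
time: 1.52
eef_pos: [0.4547, -0.0448, 0.1331]
ee_rot: [1.0, 0.031, -0.005, -0.002]
wrist_force: [-1.7, 1.2, -2.3]
grip_width: 0.281
```

Run:
```python
from h import *
s=manip.read_state(); print(s['eef_pos'],s['joint_positions'].round(2),s['grip_width'])
cam('wrist','w1.png')
```

```text
[ 0.45465157 -0.04481994  0.13314558] [-0.21 -0.19  1.98  0.    1.36  1.3 ] 0.2807649951633513
```

View pics/w1.png

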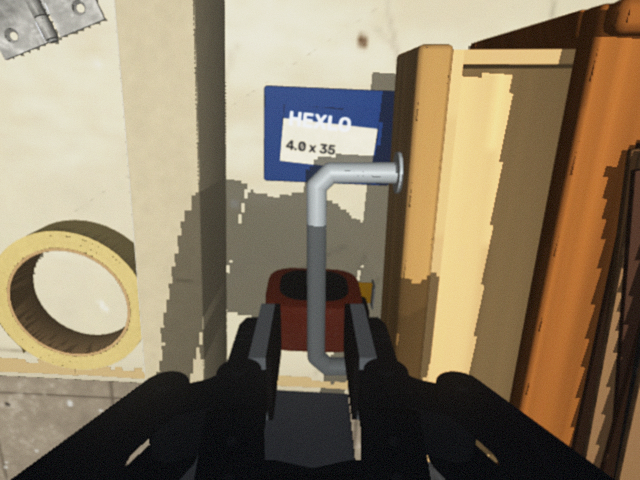

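The wrist view shows the bar at column ≈318, midway between the fingertips (≈265 and ≈358). The gap behind the bar is clear, so I'll descend.

>>> servo_tool([
  {"offset": [0.1,-0.04,-0.9],"spin": 0},
  {"offset": [0.15,-0.04,-1.83],"spin": 0},
  {"offset": [0.15,-0.04,-1.83],"spin": 0},
  {"offset": [0.15,-0.04,-1.83],"spin": 0},
])

```text
time: 1.9
eef_pos: [0.459, -0.0468, 0.0805]
ee_rot: [1.0, 0.03, -0.006, -0.002]
wrist_force: [-0.2, 0.4, 0.4]
grip_width: 0.28
```

>>> servo_tool([
  {"offset": [0,0,0],"spin": 0},
  {"offset": [0,0,0],"spin": 0},
  {"offset": [0,0,0],"spin": 0},
  {"offset": [0,0,0],"spin": 0},
], hand=1)

```text
time: 2.23
eef_pos: [0.4606, -0.0474, 0.0836]
ee_rot: [1.0, 0.03, -0.004, -0.002]
wrist_force: [-3.8, -0.4, 8.0]
grip_width: 0.072
```

>>> servo_tool([
  {"offset": [-0.03,0.5,0],"spin": 0},
  {"offset": [-0.06,1.0,0],"spin": 0},
  {"offset": [-0.1,1.5,0],"spin": 0},
  {"offset": [-0.13,2.0,0],"spin": 0},
  {"offset": [-0.16,2.5,0],"spin": 0},
  {"offset": [-0.19,3.0,0],"spin": 0},
  {"offset": [-0.21,3.4,0],"spin": 0},
  {"offset": [-0.23,3.65,0],"spin": 0},
  {"offset": [-0.23,3.65,0],"spin": 0},
  {"offset": [-0.23,3.65,0],"spin": 0},
])

```text
time: 3.07
eef_pos: [0.4539, 0.0598, 0.0838]
ee_rot: [1.0, 0.03, -0.004, 0.001]
wrist_force: [3.8, -12.9, -12.7]
grip_width: 0.076
```

>>> servo_tool([
  {"offset": [0,-0.05,0],"spin": 0},
  {"offset": [0,-0.05,0],"spin": 0},
  {"offset": [0,-0.05,0],"spin": 0},
  {"offset": [0,-0.05,0],"spin": 0},
  {"offset": [0,-0.05,0],"spin": 0},
], hand=0.72)

```text
time: 3.48
eef_pos: [0.4545, 0.0585, 0.0846]
ee_rot: [1.0, 0.03, -0.003, 0.001]
wrist_force: [0.2, 0.3, -0.0]
grip_width: 0.278
```

>>> servo_tool([
  {"offset": [0,0,1],"spin": 0},
  {"offset": [0,0,2],"spin": 0},
  {"offset": [0,0,3.5],"spin": 0},
  {"offset": [0,0,4.5],"spin": 0},
  {"offset": [0,0,4.5],"spin": 0},
])

```text
time: 3.9
eef_pos: [0.4585, 0.0588, 0.2283]
ee_rot: [1.0, 0.031, 0.003, 0.001]
wrist_force: [0.4, -0.4, 0.2]
grip_width: 0.281
```

>>> servo_tool([
  {"offset": [0.35,-12.2,0],"spin": 15},
  {"offset": [0.35,-12.2,0],"spin": 15},
  {"offset": [0.35,-12.2,0],"spin": 15},
  {"offset": [0.35,-12.2,0],"spin": 15},
  {"offset": [0.35,-12.2,0],"spin": 15},
  {"offset": [0.35,-12.2,0],"spin": 15},
  {"offset": [0.35,-12.2,0],"spin": 15},
  {"offset": [0.35,-12.2,0],"spin": 15},
  {"offset": [0.35,-12.2,0],"spin": 15},
  {"offset": [0.35,-12.2,0],"spin": 15},
], hand=0)

```text
time: 4.73
eef_pos: [0.4687, -0.3101, 0.2284]
ee_rot: [0.827, 0.563, 0.001, -0.001]
wrist_force: [0.4, 0.5, 0.3]
grip_width: 0.997
```

Run:
```python
from h import *
print(manip.read_state()['joint_positions'].round(2))
for n in('scene','top'):
    w=cloud(cam(n,n+'1.png'))
    q=w.reshape(-1,3)
    p=q[(q[:,2]>.143)&(q[:,2]<.153)&(q[:,0]>.36)&(q[:,0]<.56)&(q[:,1]>-.3)&(q[:,1]<-.14)]; print('pack',len(p),p.mean(0).round(4))
    p=q[(q[:,2]>.084)&(q[:,2]<.1)&(q[:,0]>.43)&(q[:,0]<.48)&(q[:,1]>.04)&(q[:,1]<.09)]; print('bar',len(p),np.median(p,0).round(4) if len(p) else '')
```

```text
[-0.68  0.03  1.6   0.    1.51 -0.3 ]
pack 2020 [ 0.4684 -0.2167  0.1477]
bar 50 [0.454  0.0595 0.0952]
pack 1640 [ 0.4771 -0.2046  0.1478]
bar 66 [0.4554 0.0597 0.095 ]
```

View pics/scene1.png

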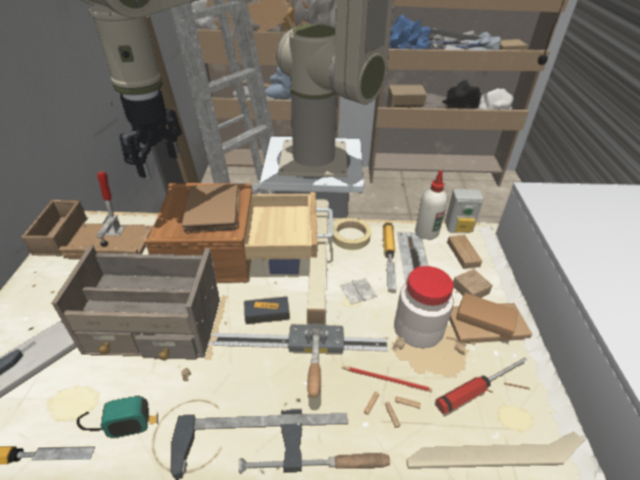

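The scene view shows the drawer right out (floor at (283,232), handle at (323,232)) and the pack unmoved at (212,205). Next I'll finish the turn and descend behind the pack.

>>> servo_tool([
  {"offset": [0,0.05,0],"spin": 4.2},
  {"offset": [0,0.05,0],"spin": 4.2},
  {"offset": [0,0.05,0],"spin": 4.2},
  {"offset": [0,0.05,-0.5],"spin": 4.2},
  {"offset": [0,0.05,-1.5],"spin": 4.2},
  {"offset": [0,0.05,-2.5],"spin": 4.2},
  {"offset": [0,0.05,-3.3],"spin": 4.2},
  {"offset": [0,0.05,-3.6],"spin": 4.2},
  {"offset": [0,0.05,-3.6],"spin": 4.2},
])

```text
time: 5.58
eef_pos: [0.4668, -0.3082, 0.117]
ee_rot: [0.685, 0.729, 0.0, -0.003]
wrist_force: [0.7, 0.8, 0.1]
grip_width: 1.002
```

Run:
```python
from h import *
print(manip.read_state()['eef_pos'])
cam('wrist','w2.png')
```

```text
[ 0.46676693 -0.30824505  0.11699501]
```

View pics/w2.png

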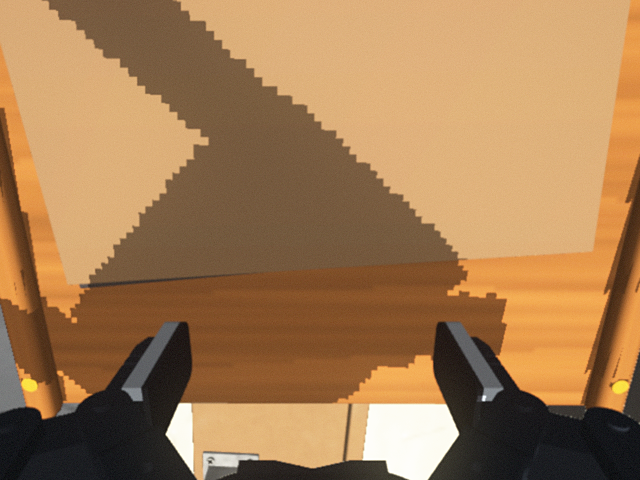

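The wrist view shows both fingers standing clear behind the pack's tail edge (row ≈265–285), between the rails. I'll push gently along the chest's forward axis.

>>> servo_tool([
  {"offset": [-0.02,0.3,0],"spin": 0},
  {"offset": [-0.04,0.6,0],"spin": 0},
  {"offset": [-0.06,0.9,0],"spin": 0},
  {"offset": [-0.08,1.2,0],"spin": 0},
  {"offset": [-0.1,1.5,0],"spin": 0},
  {"offset": [-0.11,1.8,0],"spin": 0},
  {"offset": [-0.13,2.1,0],"spin": 0},
  {"offset": [-0.15,2.4,0],"spin": 0},
  {"offset": [-0.17,2.7,0],"spin": 0},
  {"offset": [-0.17,2.7,0],"spin": 0},
])

```text
time: 6.47
eef_pos: [0.4625, -0.2262, 0.119]
ee_rot: [0.684, 0.729, 0.001, -0.002]
wrist_force: [-0.1, 0.2, -0.2]
grip_width: 0.997
```

Run:
```python
from h import *
w=cloud(cam('scene','scene2.png')); m=((w[...,2]>.143)&(w[...,2]<.153)&(w[...,0]>.36)&(w[...,0]<.57)&(w[...,1]>-.25)&(w[...,1]<0)).astype(np.uint8)
m=cv2.morphologyEx(m,cv2.MORPH_OPEN,np.ones((3,3)))
k,l,st,_=cv2.connectedComponentsWithStats(m); i=1+st[1:,4].argmax(); print(cv2.minAreaRect(w[l==i][:,:2].astype(np.float32)*1000))
```

```text
((462.7095642089844, -153.95826721191406), (156.77447509765625, 112.77519226074219), 2.802635669708252)
```

>>> servo_tool([
  {"offset": [-0.02,0.35,0],"spin": 0},
  {"offset": [-0.04,0.7,0],"spin": 0},
  {"offset": [-0.07,1.05,0],"spin": 0},
  {"offset": [-0.09,1.4,0],"spin": 0},
  {"offset": [-0.11,1.75,0],"spin": 0},
  {"offset": [-0.13,2.1,0],"spin": 0},
  {"offset": [-0.15,2.45,0],"spin": 0},
  {"offset": [-0.18,2.8,0],"spin": 0},
  {"offset": [-0.2,3.1,0],"spin": 0},
  {"offset": [-0.2,3.1,0],"spin": 0},
])

```text
time: 7.35
eef_pos: [0.4563, -0.132, 0.1188]
ee_rot: [0.684, 0.73, 0.001, -0.003]
wrist_force: [1.2, -0.3, -0.4]
grip_width: 1.002
```

Run:
```python
from h import *
c=cam('scene','scene3.png'); w=cloud(c); im=cv2.imread('pics/scene3.png')
cv2.imwrite('pics/scene3c.png',cv2.resize(im[150:300,130:350],None,fx=3,fy=3))
p=w[195:260,240:320].reshape(-1,3); p=p[(p[:,0]>.37)&(p[:,0]<.54)&(p[:,1]>-.13)&(p[:,1]<.02)]
print(np.histogram(p[:,2],bins=np.arange(.06,.2,.008)))
q=p[(p[:,2]>.08)&(p[:,2]<.13)]; A=np.c_[q[:,:2],np.ones(len(q))]; print(np.linalg.lstsq(A,q[:,2],rcond=None)[0])
```

```text
(array([  1, 320,   5,  29, 271, 553, 660, 451, 413,  52,  15,  16,  23,
         8,   1,  28,  36]), array([0.06 , 0.068, 0.076, 0.084, 0.092, 0.1  , 0.108, 0.116, 0.124,
       0.132, 0.14 , 0.148, 0.156, 0.164, 0.172, 0.18 , 0.188, 0.196]))
[-0.02886194 -0.20349836  0.11495183]
```

View pics/scene3c.png

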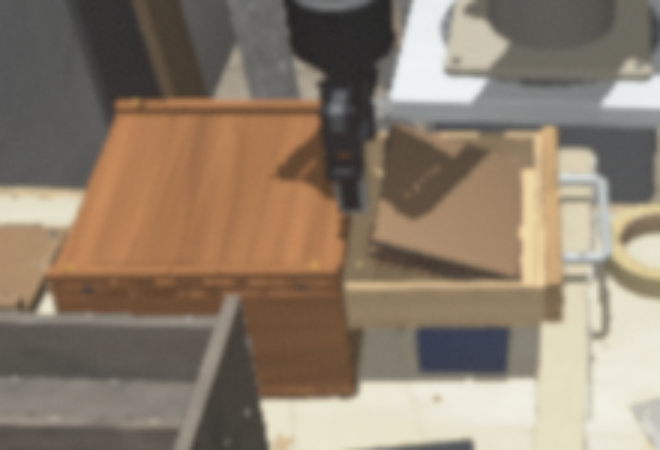

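The crop shows the pack off the chest top and slightly tilted, apparently still falling. I'll hold briefly while raising the tool, then look again.

>>> servo_tool([
  {"offset": [0,0,1],"spin": 0},
  {"offset": [0,0,2],"spin": 0},
  {"offset": [0,0,3],"spin": 0},
  {"offset": [0,0,3],"spin": 0},
])

```text
time: 7.73
eef_pos: [0.4596, -0.1344, 0.216]
ee_rot: [0.684, 0.73, 0.002, 0.002]
wrist_force: [1.3, 0.7, 0.7]
grip_width: 1.002
```

```bash
cat > chk.py <<'E'
from h import *
import sys
t=sys.argv[1]
w=cloud(cam('scene',t+'.png')); im=cv2.imread(f'pics/{t}.png')
cv2.imwrite(f'pics/{t}c.png',cv2.resize(im[150:300,130:350],None,fx=3,fy=3))
wt=cloud(cam('top',t+'t.png'))
for w in(w,wt):
    m=((w[...,2]>.085)&(w[...,2]<.101)&(w[...,0]>.365)&(w[...,0]<.55)&(w[...,1]>-.14)&(w[...,1]<.02)).astype(np.uint8)
    m=cv2.morphologyEx(m,cv2.MORPH_OPEN,np.ones((3,3)))
    k,l,st,_=cv2.connectedComponentsWithStats(m)
    if k<2: print('none'); continue
    q=w[l==1+st[1:,4].argmax()]
    print(len(q),np.linalg.lstsq(np.c_[q[:,:2]-q[:,:2].mean(0),np.ones(len(q))],q[:,2],rcond=None)[0].round(4),cv2.minAreaRect(q[:,:2].astype(np.float32)*1000))
E
python3 chk.py s4
```

```text
1949 [-0.0018  0.0022  0.0949] ((450.9963073730469, -68.863037109375), (168.19140625, 113.08209228515625), 2.7450597286224365)
1170 [ 0.0033 -0.0001  0.0945] ((455.07879638671875, -48.09511947631836), (81.31128692626953, 157.90029907226562), 87.04948425292969)
```

View pics/s4c.png

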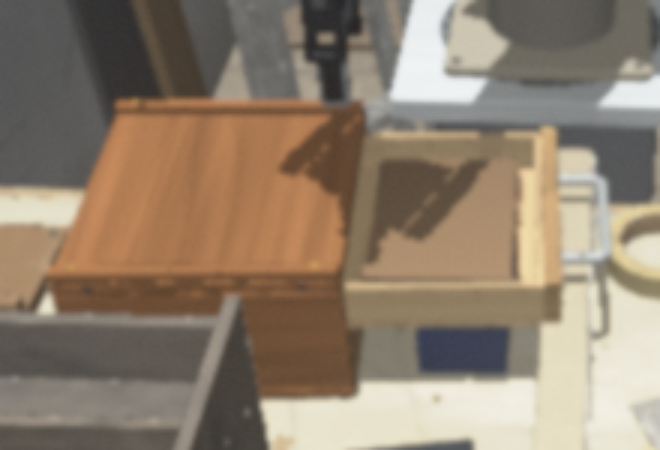

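The pack lies flat: top at z≈0.0945, no slope, centre ≈(0.455,-0.067), about 10 mm forward of the floor centre and square to the drawer. Now I'll move to the front of the handle to push the drawer home.

>>> servo_tool([
  {"offset": [-0.42,7.65,0],"spin": 0},
  {"offset": [-0.42,7.65,0],"spin": 0},
  {"offset": [-0.42,7.65,0],"spin": 0},
  {"offset": [-0.42,7.65,0],"spin": 0},
  {"offset": [-0.42,7.65,0],"spin": 0},
  {"offset": [-0.42,7.65,0],"spin": 0},
  {"offset": [-0.42,7.65,0],"spin": 0},
  {"offset": [-0.42,7.65,0],"spin": 0},
  {"offset": [-0.42,7.65,0],"spin": 0},
], hand=0.72)

```text
time: 8.58
eef_pos: [0.4445, 0.0953, 0.2095]
ee_rot: [0.684, 0.73, 0.0, -0.001]
wrist_force: [0.6, -0.4, 0.4]
grip_width: 0.279
```

>>> servo_tool([
  {"offset": [0,0,-1],"spin": 0},
  {"offset": [0,0,-2],"spin": 0},
  {"offset": [0,0,-3],"spin": 0},
  {"offset": [0,0,-4],"spin": 0},
  {"offset": [0,0,-4.6],"spin": 0},
  {"offset": [0,0,-4.6],"spin": 0},
  {"offset": [0,0,-4.6],"spin": 0},
])

```text
time: 9.17
eef_pos: [0.4434, 0.0941, 0.0704]
ee_rot: [0.685, 0.729, -0.001, -0.002]
wrist_force: [0.2, -0.2, 1.0]
grip_width: 0.278
```

>>> servo_tool([
  {"offset": [0.02,-0.3,0.15],"spin": 0},
  {"offset": [0.04,-0.6,0.15],"spin": 0},
  {"offset": [0.06,-0.9,0.15],"spin": 0},
  {"offset": [0.08,-1.2,0.15],"spin": 0},
  {"offset": [0.1,-1.5,0.15],"spin": 0},
  {"offset": [0.12,-1.8,0.15],"spin": 0},
  {"offset": [0.14,-2.1,0.15],"spin": 0},
  {"offset": [0.16,-2.4,0.15],"spin": 0},
  {"offset": [0.18,-2.7,0.15],"spin": 0},
  {"offset": [0.2,-3.0,0.15],"spin": 0},
])

```text
time: 10.0
eef_pos: [0.4493, 0.0032, 0.0748]
ee_rot: [0.685, 0.729, -0.001, -0.002]
wrist_force: [0.6, 1.7, 1.0]
grip_width: 0.283
```

>>> servo_tool([
  {"offset": [0.02,-0.3,0],"spin": 0},
  {"offset": [0.04,-0.6,0],"spin": 0},
  {"offset": [0.06,-0.9,0],"spin": 0},
  {"offset": [0.08,-1.2,0],"spin": 0},
  {"offset": [0.1,-1.5,0],"spin": 0},
  {"offset": [0.12,-1.8,0],"spin": 0},
  {"offset": [0.14,-2.1,0],"spin": 0},
  {"offset": [0.16,-2.4,0],"spin": 0},
  {"offset": [0.18,-2.6,0],"spin": 0},
  {"offset": [0.18,-2.6,0],"spin": 0},
])

```text
time: 10.83
eef_pos: [0.4548, -0.0763, 0.0748]
ee_rot: [0.685, 0.729, -0.001, -0.002]
wrist_force: [-0.5, -0.5, 0.2]
grip_width: 0.278
```

>>> servo_tool([
  {"offset": [0.01,-0.1,0],"spin": 0},
  {"offset": [0.01,-0.2,0],"spin": 0},
  {"offset": [0.02,-0.3,0],"spin": 0},
  {"offset": [0.02,-0.35,0],"spin": 0},
  {"offset": [0.02,-0.35,0],"spin": 0},
])

```text
time: 11.25
eef_pos: [0.4554, -0.0854, 0.0747]
ee_rot: [0.685, 0.729, -0.001, -0.003]
wrist_force: [0.3, 8.9, 1.8]
grip_width: 0.28
```

>>> servo_tool([
  {"offset": [0,-0.1,0],"spin": 0},
  {"offset": [0,-0.1,0],"spin": 0},
  {"offset": [0,-0.1,0],"spin": 0},
])

```text
time: 11.5
eef_pos: [0.4554, -0.0855, 0.0747]
ee_rot: [0.685, 0.729, 0.001, -0.005]
wrist_force: [-0.5, 16.3, 3.7]
grip_width: 0.28
```

The drawer is against its stop: force rose from 9 to 16 N with no travel. I'll back off and check.

>>> servo_tool([
  {"offset": [0,0.5,0],"spin": 0},
  {"offset": [0,1,0],"spin": 0},
  {"offset": [0,1.2,1],"spin": 0},
  {"offset": [0,1.2,2],"spin": 0},
  {"offset": [0,1.5,3.5],"spin": 0},
  {"offset": [0,2.5,4.5],"spin": 0},
  {"offset": [0,4,5],"spin": 0},
  {"offset": [0,4,5],"spin": 0},
  {"offset": [0,4,5],"spin": 0},
])

```text
time: 12.25
eef_pos: [0.4565, 0.0366, 0.2268]
ee_rot: [0.683, 0.73, 0.003, -0.003]
wrist_force: [-0.1, 0.4, -0.2]
grip_width: 0.284
```

Run:
```python
from h import *
for n in('scene','top'):
    q=cloud(cam(n,n+'9.png')).reshape(-1,3)
    p=q[(q[:,2]>.084)&(q[:,2]<.1)&(q[:,0]>.44)&(q[:,0]<.48)&(q[:,1]>-.12)&(q[:,1]<-.08)]; print('bar',len(p),np.median(p,0).round(4) if len(p) else '')
im=cv2.imread('pics/scene9.png'); cv2.imwrite('pics/s9c.png',cv2.resize(im[150:340,130:400],None,fx=2.5,fy=2.5))
print(manip.read_state()['eef_pos'],manip.read_state()['wrist_force'])
```

```text
bar 40 [ 0.4605 -0.1001  0.0957]
bar 53 [ 0.4598 -0.1002  0.0946]
[0.45519565 0.03441613 0.2240893 ] [ 0.46797843 -0.2663573   0.59345972]
```

View pics/s9c.png

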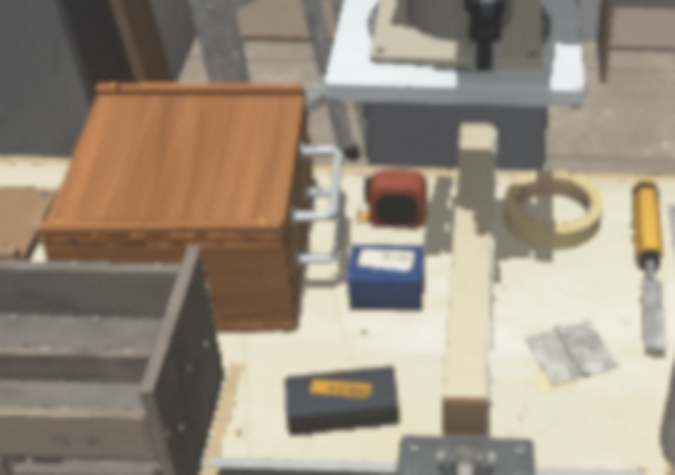

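The crop shows the drawer flush, with both handles in line. The carton, tape measure, bit case and tape roll are in place. The bar travelled 160 mm from full out, so the drawer is shut.

```bash
python3 -c "
from plant import manip
print(manip.close_job())"
```

```text
the job is handed in; nothing more can be done
None
```

The job is handed in at about 12.5 s of the 59 s allowed. The top drawer is shut, and the pack was lying flat on its floor when I last saw it. `close_job()` reports no verdict, so the result below rests on my own checks.

**What I did**
- I gripped the handle and pulled the drawer to its stop.
- I pushed the pack squarely off the chest's front edge with the two open fingers until it dropped into the drawer.
- I pushed the drawer home by its handle, then backed the arm away.

**Last checks**
- **Pack:** with the drawer still out, its top was at z ≈ 0.0945 m against 0.093 expected, with no measurable slope. It lay about 10 mm from the floor centre along the drawer and about 2 mm across.
- **Drawer:** the handle bar moved back the full 160 mm, from y = +0.060 to −0.100. It held against its stop at 16 N with no further travel.
- **Rest of the bench:** in the final picture the lower drawer looks shut, and the carton, tape measure, bit case and tape roll look undisturbed. That crop does not show all of the other loose things.
- **Robot:** it was clear of everything, with wrist force near zero.

**Not checked:** I could not see the pack once the drawer was shut. That it is still flat and within tolerance is inferred from its position before the slow, smooth push. No checks disagreed.

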